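# Hold a hinge leaf lined up for pinning

### The arm

A 7-joint arm with a two-finger parallel gripper is mounted at the origin on a cart in front of the work surface, level with it; the furniture and walls round the work are solid. World frame = base frame: x ahead of the robot, y to its left, z up, the work surface at z = 0. Lengths are in m, angles in rad, forces in N, time in s.
With the tool pointing down it reaches from about 0.4 to 0.875 m from the base axis. Payload 19.3 kg.
Tool frame: the origin (TCP) lies at the very end of the fingers, on their centre line; the grasp point (between the pads) lies 19 mm behind it; z points along the fingers, y is the line along which they close (so a half turn about z gives the same grasp; the last joint's range is limited). The gripper opens to 85 mm and grips with 20 to 120 N. Pads are 22 mm wide; open, the fingers measure 114 mm over their backs; the gripper's body (76 mm by 85 mm) begins 54 mm behind the grasp point. The pads swing forward as they close: fully open they stand 13 mm farther back than shut.
Start: joints at [1.24, 0.521, -0.036, 1.599, 0.021, 1.021, -0.113], TCP at [0.161, -0.604, 0.231] pointing down, gripper open.
Joint ranges: [-2.91, 2.91], [-0.3, 2.13], [-1.5, 1.42], [0.17, 2.43], [-1.26, 4.41], [0.16, 1.93], [-2.52, 2.52]. Speed limits (rad/s): [1.89, 1.89, 2.39, 2.39, 3.01, 3.01, 3.01].

### API

Orientations are given as [roll, pitch, yaw] about the fixed x, y, z axes, in that order (R = Rz(yaw) Ry(pitch) Rx(roll)).
In Python, from workcell import bot gives the robot as it stands.
- The arm moves only by the tool servo_tool, never from a script. Its argument "plan" is a list of rows, each a list of 7 numbers: the finger opening in cm, from 0 to 8.54, then the shift along the tool's x, y, z in cm, then the turn, a rotation vector about the tool's x, y, z in degrees. In form: [[fingers, x, y, z, wx, wy, wz], ...]. A call has 1 to 10 rows; each row is the pose to reach, as a shift and turn from the pose commanded when the call began, along the tool's axes at that moment; what a row does not reach only later rows make up. A row lasts 1/10 s, in which the tool goes at most 50 mm and 8.59 degrees, less where a joint would pass 70% of its speed; a pose out of reach is approached as far as the arm can. A call with a gripper value outside its range is refused whole. The fingers move at their own pace and stop on an object; "force" is the grip in N (left out, the last holds). Time passes only in rows, so rows that repeat a pose let the fingers close. It gives the time, the measured TCP pose, the force, the opening and the grip force at its end, in the units of the state.
- bot.observe(): the state, without advancing time (a new reading comes with each control period).
- bot.grab_frame(name): name is "scene" or "side" or "wrist"; returns a dict with "frame" (420x560x3 uint8, blue, green, red), "mtx" (3x3 intrinsics, pixels), "R" (3x3) and "t" (3): a world point X has camera coordinates R X + t; the wrist camera has in their place "T_tool_cam" (4x4, takes a point from camera to tool coordinates, whose origin is the TCP and whose axes are the flange's). Camera axes: x right, y down, z forward; pixel columns grow to the right and rows downward; lengths in m; the calibration is good to about 2 mm. The wrist camera is an equidistant fisheye: a pixel r from the principal point sees the ray r / f radians off the axis. A picture is of the moment at which its call begins: read the wrist's pose just before it. There is no depth.
- bot.job_done(): hands the job in; it is judged then, once.
The state is a dict: "clock": time; "qpos": joint angles; "qd": joint speeds; "joint_efforts": joint torques, N m; "position": TCP position; "tool_rot": TCP orientation; "force": force on the tool from outside, world axes, zero at the start; "moment": the same for the moment, N m; "grip_width": finger opening in m; "finger_force": force on a finger pad.
Only numpy, scipy, OpenCV 4.12 (cv2) and the standard library are available. Lean on these libraries where they do the work, as an engineer would, in place of code of your own. Each camera call takes 0.05 s, during which the arm holds its last target. There are 200 camera calls.

### The job

Get this hinge ready for a colleague to pin: first tip the small tray so that its two brass end caps slide off into the round tub, without gripping the caps, and stand the empty tray back upright on the worktop. Then pick up the loose hinge leaf by its upright web, lower its barrel gently between the two knuckles of the leaf on the jamb block until it seats in the V-rest with the holes in line, and finish while still holding it there level and still - do not let go. Leave the tub and the other things where they are.

Things in the scene. Friction and masses are not known exactly. Their poses are not given: they have to be found in the camera images.
- jig: Hinge jig, fixed: base plate 90 x 100 x 10 mm (local x -30 to +60), on it an aluminium jamb block (80 mm wide, local x +20 to +52, 75 mm tall) carrying the fixed steel leaf with two knuckles at its front. Origin on the worktop below the middle of the hinge line; local +x from the hinge line to the block (away from the robot, yaw up to 0.3 rad), y along the hinge line, z up.
- hinge_line (a point): Middle of the gap between the two fixed knuckles, on their common axis, 70 mm above the worktop; axes as the jig's. Knuckles 20 mm in diameter, 20 mm long, bore 9 mm; the gap is 26 mm along y, open above and in front (-x). The fixed leaf's top is 10 mm above the axis.
- v_rest (a point): Bottom of the rigid 90-degree V-rest below the gap, 14 mm below the hinge line; 22 mm wide along y. It centres a 20 mm barrel on the hinge line and catches one up to 8 mm off in x. The leaf seated there overhangs to the front (-x) and drops if let go; its underside is then 60 mm above the worktop, its web's centre 40 mm in front of the hinge line.
- leaf: Loose steel hinge leaf lying flat, 160 g (times 0.7 to 1.3). Origin at its underside, below the centre of its upright web; local +x towards its barrel (within 0.2 rad of world x), z up. Plate 60 wide (y), local x -30 to +26, 15 to 20 mm above the underside, with a turned-down lip at the -x edge; a 20 mm wide neck joins it to the single barrel at +x.
- leaf_web (a point): Middle of the loose leaf's upright web, the place to grip: 39 mm above the leaf's underside, straight above its origin. The web is 12 mm thick along y, 28 mm long along x, from 20 to 58 mm above the underside, close to the centre of mass.
- leaf_hole (a point): Centre of the loose leaf's barrel, on the axis of its 9 mm bore: 40 mm along local +x from the leaf's origin, 10 mm above its underside. The barrel is 20 mm in diameter and 20 mm long along y.
- tray: Small aluminium sorter tray, 160 g (times 0.7 to 1.3). Origin at its underside, below its upright handle; local +x points away from the pan (within 0.2 rad of world x). The pan reaches from the handle to local x -105; 46 mm wide (40 inside), floor 3 mm thick, walls to 14 mm at both sides and at the handle, open at the far end (the mouth), which faces the robot.
- tray_handle (a point): Middle of the tray's upright handle: 40 mm above the tray's underside, straight above its origin. The handle is 12 mm thick along y, 24 mm long along x, its top 58 mm above the underside.
- cap_a: Brass hinge end cap, a stepped cylinder, 22 mm base, 25 mm tall, 45 g, standing in the tray's pan. Origin at the centre of its underside, z up its axis. Polished: slides on the tilted tray at about 10 to 15 degrees.
- cap_b: The second brass cap, the same as cap_a, standing nearer to the mouth.
- tub: Round open plastic parts tub, loose, 150 g: 69 mm outside at the rim, about 60 mm inside at the rim and 45 mm near the floor, 30 mm tall, floor about 4 mm thick. Origin at the centre of its underside.
- tape_roll: Tape roll lying flat, 68 mm across, 19 mm tall. Origin at the centre of its underside. Bystander, leave alone.
- marker: Marker pen, 130 x 12 x 15 mm, lying at the front edge. Origin at the centre of its underside. Bystander, leave alone.
- screwdriver: Screwdriver, 157 x 17 x 19 mm, lying at the front edge. Origin at the centre of its underside. Bystander, leave alone.
- fixture_block: Aluminium block, 25 x 40 x 21 mm. Origin at the centre of its underside. Bystander, leave alone.
- thumb_nut: Round pale thumb nut, 26 mm across, 17 mm tall. Origin at the centre of its underside. Bystander, leave alone.

How it is judged:
On the way, in this order (a step that is already met when the one before it is completed fails the run):
1. both brass caps have slid into the tub (horizontal distance between each of cap_a, cap_b and tub below 0.034 m and z of cap_a in the frame of tub between -0.005 and 0.045 m and contact force between each of cap_a, cap_b and tray below 0.1 N and z of cap_b in the frame of tub between -0.005 and 0.045 m), for 0.2 s.
2. the empty tray stands upright on the worktop, let go (angle between tray's own z axis and vertical below 0.08 rad and height (world z) of tray between -0.004 and 0.006 m and contact force between the fingers and tray below 0.1 N), for 0.2 s.
At the end, for the whole second after the job is handed in: Both caps lie in the tub, either way up, clear of the tray; the tray stands upright on the worktop, released; the leaf hole is within 3 mm of the hinge line across it and 5 mm along it, parallel within 0.1 rad, the leaf level within 0.12 rad, at rest and still gripped (over 1 N) (all of step 1 and all of step 2 and x of leaf_hole in the frame of hinge_line between -0.003 and 0.003 m and y of leaf_hole in the frame of hinge_line between -0.005 and 0.005 m and z of leaf_hole in the frame of hinge_line between -0.003 and 0.003 m and angle between the y axis of leaf and the y axis of jig, either way round below 0.1 rad and angle between leaf's own z axis and vertical below 0.12 rad and contact force between the fingers and leaf above 1 N and linear speed of leaf below 0.02 m/s); the arm keeps its last pose, push and grip.
It fails at once if a brass cap is gripped or pushed with the fingers (over 1 N) (contact force between the fingers and cap_a above 1 N or contact force between the fingers and cap_b above 1 N).
It fails at once if the loose leaf is pressed on the jig with more than 40 N (contact force between leaf and jig above 40 N).
It fails at once if the tub is shifted by more than 40 mm (distance of tub from where it was at the start of the episode above 0.04 m).
It fails at once if a bystander (tape roll, marker, screwdriver, aluminium block, thumb nut) is shifted by more than 30 mm (distance of any of tape_roll, marker, screwdriver, fixture_block, thumb_nut from where it was at the start of the episode above 0.03 m).
It also fails if it takes over 66 s, if anything falls off the work surface, if the arm or the gripper's body presses on something with over 40 N, if the wrist force passes 120 N, or if a joint passes its speed limit or range.

## Working session

There is one attempt and no reset: what is moved stays moved. The work goes in short steps, Python scripts to look and compute and a tool call to move; the robot and the scene stay as the last step left them, time stands still between calls to the robot, and variables do not carry over. Pictures are saved under pics/ and viewed, at most 10 in all, crops included, and the job is handed in when it is done.

Besides the shell and the picture viewer there is one more tool, called after "Emit:" by a JSON object that holds its "fn" and its "kwargs", one argument or row to a line. servo_tool: Moves the arm, as the interface text tells. Its arguments: {"type":"object","properties":{"plan":{"type":"array","items":{"type":"array","items":{"type":"number"}}},"force":{"type":"number"}},"required":["plan"]}

```bash
mkdir -p pics; ls; python3 - <<'E'
from workcell import bot
import cv2,pickle
s=bot.observe();print(s)
d={}
for n in("scene","side"):
    f=bot.grab_frame(n);d[n]=f;cv2.imwrite(f"pics/{n}0.png",f["frame"]);print(n,f["mtx"],f["R"],f["t"])
s=bot.observe();f=bot.grab_frame("wrist");d["wrist"]=f;cv2.imwrite("pics/wrist0.png",f["frame"]);print(f["mtx"],f["T_tool_cam"])
pickle.dump((s,d),open("f0.pkl","wb"))
E
```

```text
pics
{'clock': 0.0, 'qpos': array([ 1.23980506,  0.52198697, -0.03631212,  1.59998551,  0.02120787,
        1.02108806, -0.11282094]), 'qd': array([-0.00025555, -0.00075838,  0.00063206,  0.00191334, -0.00132503,
        0.0010275 , -0.00014741]), 'joint_efforts': array([-2.34537220e-04, -9.27103114e+01,  1.97976083e+00, -3.69942248e+01,
        1.78411725e-02,  8.02244438e-03,  4.73925411e-06]), 'position': array([ 0.1610251 , -0.60356773,  0.23075081]), 'tool_rot': array([-3.14051374e+00,  9.07711547e-05,  2.60750857e-01]), 'force': array([-0.61062758, -0.80758298, -0.46513269]), 'moment': array([ 0.00191875, -0.00241086, -0.0528779 ]), 'finger_force': 0.0, 'grip_width': 0.0855257255348025}
scene [[496.32451585   0.         271.77818575]
 [  0.         496.32451585 209.7325855 ]
 [  0.           0.           1.        ]] [[-0.62890142 -0.77722956 -0.01993012]
 [-0.5585464   0.46948704 -0.68381857]
 [ 0.54084094 -0.41892258 -0.72937984]] [0.31155175 0.29668886 0.75838589]
side [[384.83315628   0.         284.17758351]
 [  0.         384.83315628 210.83298718]
 [  0.           0.           1.        ]] [[-0.22562794  0.97414946  0.01117429]
 [ 0.82695944  0.19757477 -0.52640506]
 [-0.51500496 -0.109531   -0.85016048]] [ 0.06670959 -0.35500385  1.15417224]
[[325.1922621    0.         277.53308419]
 [  0.         325.1922621  215.45728261]
 [  0.           0.           1.        ]] [[ 1.22366467e-03 -9.59490688e-01 -2.81737682e-01  7.05471934e-02]
 [ 9.99999163e-01  1.29218522e-03 -5.74152531e-05  4.06050708e-04]
 [ 4.19146671e-04 -2.81737376e-01  9.59491467e-01 -1.42657558e-01]
 [ 0.00000000e+00  0.00000000e+00  0.00000000e+00  1.00000000e+00]]
```

View pics/scene0.png

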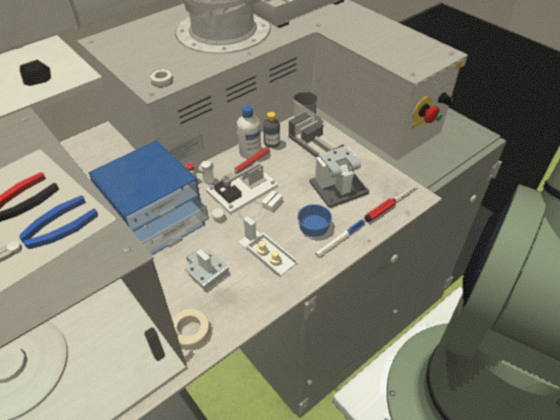

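View pics/side0.png

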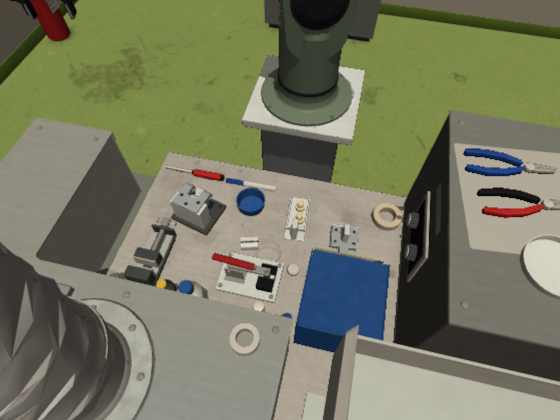

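Scene picture: jig near (338,172), tub (315,221), tray handle (250,228) with caps at (263,246) and (274,257), leaf (207,266), tape roll (190,328). Side picture: jig (197,207), tub (251,202), tray (298,217), leaf (345,236). I'll work out rough positions next.

```bash
cat > h.py <<'E'
import numpy as np,cv2,pickle
from scipy.spatial.transform import Rotation as Ro
from scipy.optimize import least_squares
def toolR(s): return Ro.from_euler('xyz',s["tool_rot"]).as_matrix()
def proj(f,X,s=None):
    X=np.atleast_2d(X)
    if "R" in f: c=X@f["R"].T+f["t"]; 
    else:
        T=f["T_tool_cam"]; p=(X-s["position"])@toolR(s); c=(p-T[:3,3])@T[:3,:3]
    K=f["mtx"]
    if "R" in f: return c[:,:2]/c[:,2:]*K[0,0]+K[:2,2]
    r=np.linalg.norm(c[:,:2],axis=1,keepdims=True);th=np.arctan2(r,c[:,2:])
    return c[:,:2]/r*th*K[0,0]+K[:2,2]
def ray(f,uv,s=None):
    K=f["mtx"];q=(np.array(uv,float)-K[:2,2])/K[0,0]
    if "R" in f:
        d=np.r_[q,1];return -f["R"].T@f["t"],f["R"].T@d
    th=np.linalg.norm(q);d=np.r_[q/th*np.sin(th),np.cos(th)];T=f["T_tool_cam"];R=toolR(s)
    return s["position"]+R@T[:3,3],R@T[:3,:3]@d
def hit(f,uv,z,s=None):
    o,d=ray(f,uv,s);return o+d*(z-o[2])/d[2]
E
python3 - <<'E'
from h import *
s,d=pickle.load(open("f0.pkl","rb"))
for n,l in {"scene":dict(tub=(315,221,.015),tray_h=(249,217,.058),capb=(274,255,.03),capa=(263,244,.03),leaf=(206,255,.058),jigtop=(337,157,.075),tape=(190,328,.01)),
"side":dict(tub=(251,202,.015),tray_h=(293,232,.03),capb=(300,206,.028),capa=(299,218,.028),leaf=(347,230,.058),jig=(186,208,.01),tape=(387,216,.01),block=(249,243,.01),nut=(293,270,.01))}.items():
    for k,(u,v,z) in l.items(): print(n,k,hit(d[n],(u,v),z,s).round(3))
for n,b,c in(("scene",(180,140,400,300),3.6),("side",(150,160,420,280),2.95)):
    cv2.imwrite(f"pics/{n}c.png",cv2.resize(d[n]["frame"][b[1]:b[3],b[0]:b[2]],None,fx=c,fy=c,interpolation=cv2.INTER_CUBIC))
E
```

```text
scene tub [ 0.425 -0.056  0.015]
scene tray_h [0.487 0.062 0.058]
scene capb [0.402 0.07  0.03 ]
scene capa [0.436 0.069 0.03 ]
scene leaf [0.463 0.177 0.058]
scene jigtop [ 0.491 -0.175  0.075]
scene tape [0.384 0.269 0.01 ]
side tub [ 0.426 -0.052  0.015]
side tray_h [0.491 0.065 0.03 ]
side capb [0.417 0.066 0.028]
side capa [0.45  0.071 0.028]
side leaf [0.474 0.181 0.058]
side jig [ 0.475 -0.2    0.01 ]
side tape [0.385 0.272 0.01 ]
side block [ 0.531 -0.028  0.01 ]
side nut [0.572 0.084 0.01 ]
```

View pics/scenec.png

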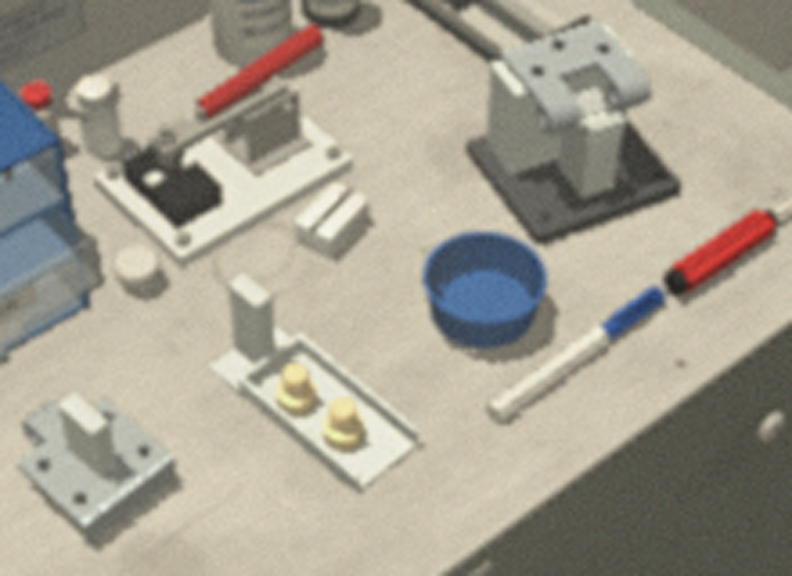

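The enlarged scene picture shows the tray handle top at (250,285), the caps at (296,390) and (343,425), the tub at (485,285), the leaf web at (85,420) and the jig at (575,130). Next I'll bring the wrist camera over the work for a closer measurement.

Emit:
{"fn": "servo_tool", "kwargs": {
  "plan": [
    [8.5,4,-3,-10,0,0,0],
    [8.5,8,-7,-10,0,0,0],
    [8.5,12,-10,-10,0,0,0],
    [8.5,16,-14,-10,0,0,0],
    [8.5,20,-17,-10,0,0,0],
    [8.5,23,-20,-10,0,0,0],
    [8.5,26,-25,-10,0,0,5],
    [8.5,29,-30,-10,0,0,10],
    [8.5,32,-34,-10,0,0,15],
    [8.5,35,-39,-10,0,0,15]
  ]
}}

```text
clock: 1.15
position: [0.378, -0.1985, 0.3313]
tool_rot: [3.141, -0.0, -0.004]
force: [1.9, -0.3, 0.6]
grip_width: 0.085
finger_force: 0.0
```

```bash
cat >> h.py <<'E'
def snap(n):
    from workcell import bot
    s=bot.observe();f=bot.grab_frame("wrist");pickle.dump((s,f),open(n+".pkl","wb"));cv2.imwrite(f"pics/{n}.png",f["frame"]);return s,f
E
python3 -c "
from h import *
s,f=snap('w1');print(s['qpos'].round(2))"
```

```text
[ 0.6   0.1  -0.27  1.94  0.03  1.11 -1.26]
```

Emit:
{"fn": "servo_tool", "kwargs": {
  "plan": [
    [8.5,2,-4,3,0,0,0],
    [8.5,4,-8,3,0,0,0],
    [8.5,6,-13,3,0,0,0],
    [8.5,6,-18,3,0,0,0],
    [8.5,6,-22,3,0,0,0],
    [8.5,6,-26,3,0,0,0],
    [8.5,6,-28,3,0,0,0],
    [8.5,6,-28,3,0,0,0],
    [8.5,6,-28,3,0,0,0]
  ]
}}

```text
clock: 2.1
position: [0.4379, 0.0792, 0.301]
tool_rot: [3.141, 0.0, -0.0]
force: [1.0, -0.2, -0.4]
grip_width: 0.085
finger_force: 0.0
```

```bash
python3 -c "
from h import *
s,f=snap('w2');print(s['position'],s['qpos'].round(2),s['qd'].round(3))
a=pickle.load(open('w1.pkl','rb'))
from h import proj
g=a[1]['frame']
print(proj(a[1],[[.45,-.17,.07],[.425,-.055,.02]],a[0]),proj(f,[[.487,.062,.058],[.465,.178,.058],[.425,-.055,.02]],s))"
```

```text
[0.43792169 0.07921433 0.30101933] [ 0.14  0.18 -0.52  1.94  0.1   1.05 -1.99] [ 0.023 -0.002  0.013  0.004  0.001 -0.     0.003]
[[253.54968181 121.79682486]
 [176.65815966 142.31658087]] [[291.60474375 140.73461254]
 [195.56373523 160.21930987]
 [375.18180092 186.80396874]]
```

View pics/w2.png

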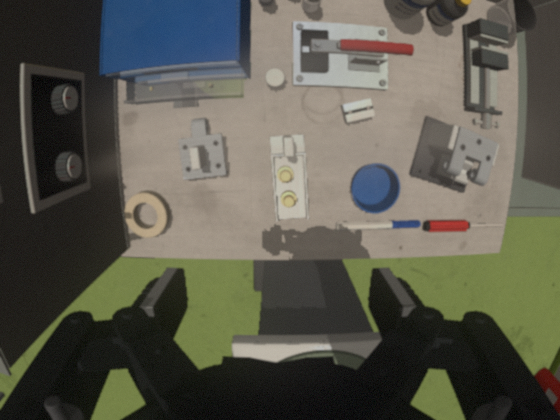

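View pics/w1.png

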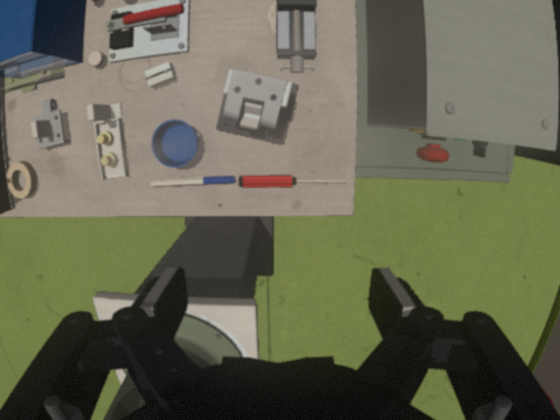

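w2 shows the tray handle at about (289,146), the caps at (285,174) and (289,200), the tub centre at (376,188), the leaf at (204,152) and the jig at (457,155). w1 shows the jig's two knuckles at about (232,117) and (272,124). Next I'll crop the parts that need precise pixels.

```bash
python3 - <<'E'
from h import *
a=cv2.imread('pics/w1.png');b=cv2.imread('pics/w2.png')
M=np.zeros((600,800,3),np.uint8)
def put(im,x0,y0,x1,y1,k,X,Y):
    c=cv2.resize(im[y0:y1,x0:x1],None,fx=k,fy=k,interpolation=cv2.INTER_CUBIC)
    for u in range(-(-x0//10)*10,x1,10):
        for v in range(-(-y0//10)*10,y1,10): cv2.circle(c,(int((u-x0+.5)*k),int((v-y0+.5)*k)),1,(0,0,255) if u%50 and v%50 else (0,255,0),-1)
    M[Y:Y+c.shape[0],X:X+c.shape[1]]=c
put(b,262,128,314,228,6,0,0)
put(b,175,112,235,188,5,320,0) 
put(a,212,60,302,142,5,350,0) if 0 else None
put(a,215,62,303,142,5,320+40,0) if 0 else None
M2=M
put(a,222,62,302,142,3.0,560,385-60)
put(a,222,62,302,142,2.5,330,390)
cv2.imwrite('pics/m1.png',M)
E
```

```text
(no output)
```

View pics/m1.png

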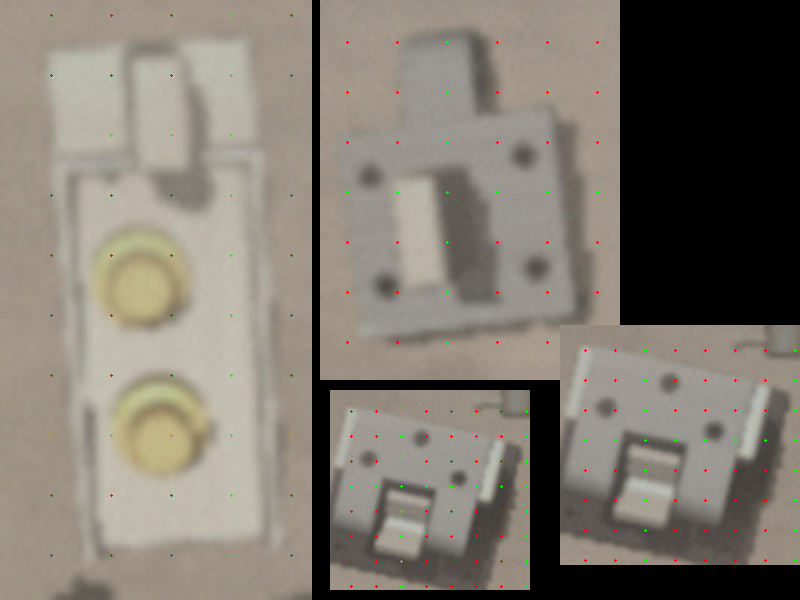

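The montage shows the tray handle top centre at crop (160,112), the mouth centre at (183,543), and the leaf web top at (421,232) with a slight tilt. The jig's V bottom is at about (650,477) in its 3x crop.

```bash
python3 - <<'E'
from h import *
s1,f1=pickle.load(open('w1.pkl','rb'));s2,f2=pickle.load(open('w2.pkl','rb'));s0,d=pickle.load(open('f0.pkl','rb'))
A=lambda x,y:(262+x/6-.5,128+y/6-.5); B=lambda x,y:(175+(x-320)/5-.5,112+y/5-.5); J=lambda x,y:(222+(x-560)/3-.5,62+(y-325)/3-.5)
def P(f,s,m,z,*pts): return [hit(f,m(*p),z,s).round(4)[:2] for p in pts]
print('handle top',P(f2,s2,A,.058,(160,112),(156,53),(162.5,169)))
print('mouth',P(f2,s2,A,.003,(183,543),(100,547),(265,540)),'top plate z3',P(f2,s2,A,.003,(50,52),(248,40)))
print('capa,b top',P(f2,s2,A,.028,(139,286),(161,438)))
print('leaf web',P(f2,s2,B,.058,(421,232),(418,177),(424.5,286)))
print('leaf plate z20',P(f2,s2,B,.02,(345,133),(552,107),(575,318),(362,338)))
print('barrel end z~10,20',P(f2,s2,B,.012,(440,32)),P(f2,s2,B,.02,(441,75)))
print('jig V',P(f1,s1,J,.056,(650,477)),'plate z80',P(f1,s1,J,.08,(585,347),(755,385),(720,522),(567,478),(623,433),(686,445)))
hsv=cv2.cvtColor(f2['frame'],cv2.COLOR_BGR2HSV)[150:225,340:415];m=((hsv[...,0]>100)&(hsv[...,0]<130)&(hsv[...,1]>110)).astype(np.uint8)
n,l,st,c=cv2.connectedComponentsWithStats(m);k=1+st[1:,4].argmax();print('tub px',c[k]+[340,150],st[k],P(f2,s2,lambda x,y:(x,y),.03,c[k]+[340,150]))
hsv=cv2.cvtColor(f1['frame'],cv2.COLOR_BGR2HSV)[115:172,145:208];m=((hsv[...,0]>100)&(hsv[...,0]<130)&(hsv[...,1]>110)).astype(np.uint8)
n,l,st,c=cv2.connectedComponentsWithStats(m);k=1+st[1:,4].argmax();print('tub px',c[k]+[145,115],st[k],P(f1,s1,lambda x,y:(x,y),.03,c[k]+[145,115]))
E
```

```text
handle top [array([0.4805, 0.066 ]), array([0.4922, 0.0669]), array([0.4691, 0.0655])]
mouth [array([0.3753, 0.058 ]), array([0.3743, 0.0776]), array([0.3761, 0.0386])] top plate z3 [array([0.4901, 0.0889]), array([0.493 , 0.0446])]
capa,b top [array([0.4407, 0.0693]), array([0.4069, 0.0643])]
leaf web [array([0.4679, 0.179 ]), array([0.4813, 0.1792]), array([0.4546, 0.1787])]
leaf plate z20 [array([0.4913, 0.2091]), array([0.496 , 0.1523]), array([0.4398, 0.1476]), array([0.4354, 0.207 ])]
barrel end z~10,20 [array([0.5172, 0.1839])] [array([0.5056, 0.182 ])]
jig V [array([ 0.4625, -0.1665])] plate z80 [array([ 0.5159, -0.1426]), array([ 0.4988, -0.2102]), array([ 0.4432, -0.1962]), array([ 0.4623, -0.1349]), array([ 0.4798, -0.1577]), array([ 0.4744, -0.1828])]
tub px [370.69255663 190.20064725] [ 12  23  38  39 927] [array([ 0.4222, -0.0458])]Traceback (most recent call last):
  File "<stdin>", line 15, in <module>
ValueError: attempt to get argmax of an empty sequence
```

Emit:
{"fn": "servo_tool", "kwargs": {
  "plan": [
    [8.5,2,0.6,4,0,0,-4.2],
    [8.5,4.3,1.3,8,0,0,-4.2],
    [8.5,4.3,1.3,12,0,0,-4.2],
    [8.5,4.3,1.3,16,0,0,-4.2],
    [8.5,4.3,1.3,20,0,0,-4.2],
    [8.5,4.3,1.3,23,0,0,-4.2],
    [8.5,4.3,1.3,25.5,0,0,-4.2],
    [8.5,4.3,1.3,27,0,0,-4.2],
    [8.5,4.3,1.3,27.5,0,0,-4.2],
    [8.5,4.3,1.3,27.5,0,0,-4.2]
  ]
}}

```text
clock: 3.15
position: [0.4809, 0.0656, 0.0259]
tool_rot: [3.141, 0.001, 0.071]
force: [-0.1, 1.1, 0.5]
grip_width: 0.0849
finger_force: 0.0
```

Emit:
{"fn": "servo_tool", "kwargs": {
  "plan": [
    [4,0,0,0,0,0,0],
    [2.5,0,0,0,0,0,0],
    [1.5,0,0,0,0,0,0],
    [0.8,0,0,0,0,0,0],
    [0.5,0,0,0,0,0,0],
    [0.5,0,0,0,0,0,0],
    [0.5,0,0,0,0,0,0],
    [0.5,0,0,0,0,0,0]
  ],
  "force": 60
}}

```text
clock: 3.95
position: [0.4811, 0.0665, 0.0265]
tool_rot: [3.142, -0.0, 0.072]
force: [-1.4, -0.6, 8.7]
grip_width: 0.0115
finger_force: 58.6
```

Emit:
{"fn": "servo_tool", "kwargs": {
  "plan": [
    [0.5,0,0,-0.4,0,0,0],
    [0.5,0,0,-1.2,0,0,0],
    [0.5,0,0,-2.2,0,0,0],
    [0.5,0,0.2,-3.2,0,0,0],
    [0.5,0.2,0.8,-4.2,0,0,0],
    [0.5,0.6,1.8,-4.8,0,0,0],
    [0.5,1.2,3.0,-4.8,0,0,0],
    [0.5,1.8,4.2,-4.8,0,0,0],
    [0.5,2.4,5.4,-4.8,0,0,0],
    [0.5,3.0,6.6,-4.8,0,0,0]
  ]
}}

```text
clock: 4.95
position: [0.5161, 0.0015, 0.0737]
tool_rot: [-3.142, 0.001, 0.072]
force: [-0.1, -0.2, -2.2]
grip_width: 0.0113
finger_force: 58.4
```

Emit:
{"fn": "servo_tool", "kwargs": {
  "plan": [
    [0.5,0.6,1.2,0,0,0,0],
    [0.5,1.1,2.4,0,0,0,0],
    [0.5,1.6,3.6,0,0,0,0],
    [0.5,1.9,4.5,0,0,0,0],
    [0.5,2.1,5.1,0,0,0,0],
    [0.5,2.15,5.4,0,0,0,0],
    [0.5,2.15,5.4,0,0,0,0]
  ]
}}

```text
clock: 5.65
position: [0.5409, -0.0497, 0.0741]
tool_rot: [-3.142, 0.0, 0.072]
force: [-0.9, 0.2, -2.0]
grip_width: 0.0115
finger_force: 58.4
```

```bash
python3 - <<'E'
from h import *
from workcell import bot
s,f=snap('w3');print(s['position'],s['tool_rot'])
g=bot.grab_frame('scene')
M=np.zeros((600,800,3),np.uint8)
a=cv2.resize(f['frame'][80:240,150:410],None,fx=2.3,fy=2.3);b=cv2.resize(g['frame'][130:300,190:380],None,fx=2.6*.8,fy=2.6*.8)
M[:a.shape[0],:a.shape[1]]=a
M[:b.shape[0],-b.shape[1]:][:, :]=b if a.shape[1]+b.shape[1]<=800 else 0
if a.shape[1]+b.shape[1]>800: b=cv2.resize(b,(190,170));M[:170,610:800]=b
cv2.imwrite('pics/m2.png',M[:400]);print(a.shape,b.shape)
for p in [[.4245,-.054,.03],[.4345,-.057,.05]]: print(proj(f,[p],s))
E
```

```text
[ 0.54093333 -0.04971246  0.07413951] [-3.14155532e+00  1.22191687e-04  7.20585680e-02]
(368, 598, 3) (170, 190, 3)
[[271.31492568 378.16822368]]
[[275.95068875 387.88922387]]
```

View pics/m2.png

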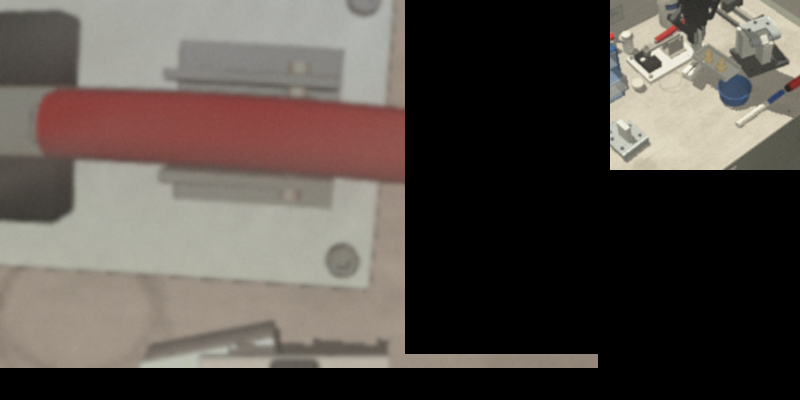

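The scene inset shows the tray level over the tub with both caps still in the pan. I'll refine the tub centre numerically before tipping.

```bash
cat > tub.py <<'E'
from h import *
from scipy.optimize import minimize
s,d=pickle.load(open("f0.pkl","rb"));s1,f1=pickle.load(open('w1.pkl','rb'));s2,f2=pickle.load(open('w2.pkl','rb'))
t=np.linspace(0,2*np.pi,60)
for n,f,s in(('scene',d['scene'],None),('side',d['side'],None),('w1',f1,s1),('w2',f2,s2)):
    hsv=cv2.cvtColor(f['frame'],cv2.COLOR_BGR2HSV);m=((hsv[...,0]>95)&(hsv[...,0]<130)&(hsv[...,1]>90)).astype(np.uint8)
    c=proj(f,[[.425,-.054,.015]],s)[0].astype(int);w=np.zeros_like(m);cv2.circle(w,tuple(int(v) for v in c),38,1,-1);m&=w
    def cost(p):
        pts=np.vstack([np.c_[p[0]+r*np.cos(t),p[1]+r*np.sin(t),0*t+z] for r,z in((.0345,.03),(.026,.0))])
        q=cv2.convexHull(proj(f,pts,s).astype(np.float32)*16);k=np.zeros_like(m);cv2.fillConvexPoly(k,q.astype(np.int32),1,shift=4)
        return (m&(1-k)).sum()+((1-m)&k).sum()
    r=minimize(cost,[.425,-.054],method='Nelder-Mead',options=dict(initial_simplex=[[.425,-.054],[.430,-.054],[.425,-.049]]))
    print(n,r.x.round(4),r.fun,m.sum())
E
python3 tub.py
```

```text
scene [ 0.4265 -0.0555] 300.0 624
side [ 0.4283 -0.0523] 119.0 696
w1 [ 0.4275 -0.0527] 1565.0 242
w2 [ 0.4215 -0.0528] 493.0 1485
```

Emit:
{"fn": "servo_tool", "kwargs": {
  "plan": [
    [0.5,-0.1,0,-0.26,0,2,0],
    [0.5,-0.22,0,-0.52,0,4,0],
    [0.5,-0.34,0,-0.78,0,6,0],
    [0.5,-0.47,0,-1.03,0,8,0],
    [0.5,-0.54,0,-1.11,0,9,0],
    [0.5,-0.62,0,-1.28,0,10,0],
    [0.5,-0.7,0,-1.45,0,11,0],
    [0.5,-0.78,0,-1.62,0,12,0],
    [0.5,-0.87,0,-1.79,0,13,0],
    [0.5,-0.96,0,-1.96,0,14,0]
  ]
}}

```text
clock: 6.75
position: [0.5314, -0.0502, 0.0939]
tool_rot: [-3.141, -0.246, 0.072]
force: [-0.9, 0.6, -1.3]
grip_width: 0.0112
finger_force: 58.4
```

```bash
cat > caps.py <<'E'
import sys
from h import *
from workcell import bot
s=bot.observe();print(s['position'].round(4),s['tool_rot'].round(3),s['force'].round(2))
g=bot.grab_frame('scene');cv2.imwrite(f'pics/{sys.argv[1]}.png',cv2.resize(g['frame'][160:290,220:360],None,fx=4,fy=4))
hsv=cv2.cvtColor(g['frame'],cv2.COLOR_BGR2HSV);m=((hsv[...,0]>14)&(hsv[...,0]<32)&(hsv[...,1]>85)&(hsv[...,2]>90)).astype(np.uint8);m[:160]=0;m[300:]=0;m[:,:220]=0;m[:,360:]=0
n,l,st,c=cv2.connectedComponentsWithStats(m)
for k in range(1,n):
    if st[k,4]>6: print(c[k].round(1),st[k,4],hit(g,c[k],.04).round(3))
E
python3 caps.py c1
```

```text
[ 0.5314 -0.0502  0.0939] [-3.141 -0.246  0.072] [-0.86  0.61 -1.33]
[289.7 183.9] 42 [ 0.52 -0.07  0.04]
[302.4 195.2] 50 [ 0.478 -0.068  0.04 ]
```

Emit:
{"fn": "servo_tool", "kwargs": {
  "plan": [
    [0.5,-0.02,0,-0.09,0,0.5,0],
    [0.5,-0.05,0,-0.18,0,1,0],
    [0.5,-0.08,0,-0.27,0,1.5,0],
    [0.5,-0.1,0,-0.36,0,2,0],
    [0.5,-0.13,0,-0.46,0,2.5,0],
    [0.5,-0.16,0,-0.55,0,3,0],
    [0.5,-0.19,0,-0.64,0,3.5,0],
    [0.5,-0.22,0,-0.72,0,4,0],
    [0.5,-0.22,0,-0.72,0,4,0],
    [0.5,-0.22,0,-0.72,0,4,0]
  ]
}}

```text
clock: 7.8
position: [0.5276, -0.0505, 0.1002]
tool_rot: [3.142, -0.314, 0.072]
force: [-0.1, -0.3, -2.7]
grip_width: 0.0108
finger_force: 58.4
```

```bash
python3 caps.py c2
```

```text
[ 0.5276 -0.0505  0.1002] [ 3.142 -0.314  0.072] [-0.07 -0.31 -2.65]
[290.6 183.5] 45 [ 0.52  -0.072  0.04 ]
[302.8 195.1] 48 [ 0.478 -0.069  0.04 ]
```

Emit:
{"fn": "servo_tool", "kwargs": {
  "plan": [
    [0.5,-0.02,0,-0.09,0,0.5,0],
    [0.5,-0.05,0,-0.18,0,1,0],
    [0.5,-0.08,0,-0.27,0,1.5,0],
    [0.5,-0.1,0,-0.36,0,2,0],
    [0.5,-0.13,0,-0.46,0,2.5,0],
    [0.5,-0.16,0,-0.55,0,3,0],
    [0.5,-0.19,0,-0.64,0,3.5,0],
    [0.5,-0.22,0,-0.72,0,4,0],
    [0.5,-0.22,0,-0.72,0,4,0],
    [0.5,-0.22,0,-0.72,0,4,0]
  ]
}}

```text
clock: 8.85
position: [0.5255, -0.0522, 0.1111]
tool_rot: [-3.139, -0.376, 0.072]
force: [-0.6, -0.2, -1.8]
grip_width: 0.011
finger_force: 58.5
```

```bash
python3 caps.py c3
```

```text
[ 0.5255 -0.0522  0.1111] [-3.139 -0.376  0.072] [-0.62 -0.17 -1.83]
[292.7 182. ] 48 [ 0.521 -0.078  0.04 ]
[305.5 195.3] 47 [ 0.474 -0.073  0.04 ]
```

View pics/c3.png

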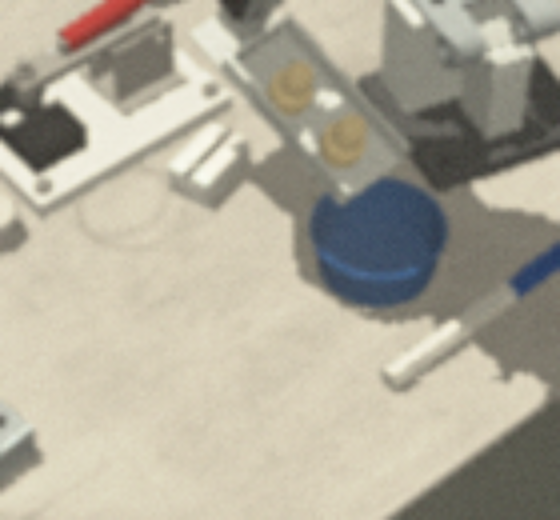

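The tray is still holding both caps at crop (292,88) and (344,138), with its mouth at about (345,190) to (410,150). I'll compare that with where a rigid grasp would put it.

```bash
python3 - <<'E'
from h import *
from workcell import bot
s=bot.observe();print(s['position'].round(4),s['tool_rot'].round(3),s['qd'].round(3))
g=pickle.load(open('f0.pkl','rb'))[1]['scene']
F=Ro.from_matrix(toolR(s))
def P(l,slip=0):
    q=np.array(l,float)                      # tray frame; slip = tray pitched about grasp point, deg (mouth up +)
    c=np.array([0,0,.0455]);q=(Ro.from_euler('y',slip,degrees=True).apply(q-c))+c
    t=np.c_[q[:,0],-q[:,1],-(q[:,2]-.0265)]
    w=F.apply(t)+s['position'];return w
pts=[[-.105,-.023,.003],[-.105,.023,.003],[0,0,.058],[-.040,.006,.018],[-.075,.003,.018]]
for sl in(0,5,10,15,20):
    w=P(pts,sl);print(sl,w.round(3)[:2].tolist(),proj(g,w).round(1).tolist())
E
```

```text
[ 0.5254 -0.0521  0.1111] [-3.139 -0.376  0.072] [-0.002  0.002 -0.     0.     0.002 -0.001  0.002]
0 [[0.438, -0.081, 0.051], [0.435, -0.036, 0.051]] [[320.9, 199.3], [304.8, 211.0], [285.7, 152.0], [291.4, 178.9], [304.1, 191.1]]
5 [[0.432, -0.082, 0.058], [0.428, -0.036, 0.058]] [[323.5, 198.3], [307.3, 210.1], [285.3, 151.6], [292.6, 178.8], [305.8, 190.3]]
10 [[0.426, -0.082, 0.066], [0.423, -0.036, 0.066]] [[325.9, 197.0], [309.6, 208.8], [284.9, 151.3], [293.8, 178.6], [307.4, 189.2]]
15 [[0.421, -0.083, 0.074], [0.418, -0.037, 0.075]] [[328.1, 195.3], [311.7, 207.2], [284.5, 150.9], [294.9, 178.2], [308.7, 187.8]]
20 [[0.417, -0.083, 0.083], [0.413, -0.037, 0.083]] [[330.1, 193.2], [313.6, 205.2], [284.1, 150.6], [295.9, 177.6], [309.9, 186.2]]
```

Emit:
{"fn": "servo_tool", "kwargs": {
  "plan": [
    [0.5,-0.05,0,-0.13,0,1,0],
    [0.5,-0.1,0,-0.26,0,2,0],
    [0.5,-0.15,0,-0.4,0,3,0],
    [0.5,-0.22,0,-0.52,0,4,0],
    [0.5,-0.28,0,-0.65,0,5,0],
    [0.5,-0.34,0,-0.78,0,6,0],
    [0.5,-0.34,0,-0.78,0,6,0],
    [0.5,-0.34,0,-0.78,0,6,0],
    [0.5,-0.34,0,-0.78,0,6,0]
  ]
}}

```text
clock: 9.8
position: [0.5284, -0.0606, 0.1422]
tool_rot: [-3.127, -0.44, 0.077]
force: [0.9, -0.6, -1.5]
grip_width: 0.011
finger_force: 58.6
```

```bash
python3 caps.py c4
```

```text
[ 0.5284 -0.0606  0.1422] [-3.127 -0.44   0.077] [ 0.94 -0.62 -1.52]
[318.8 218.6] 76 [ 0.409 -0.05   0.04 ]
[312.1 225.1] 10 [ 0.405 -0.028  0.04 ]
```

Emit:
{"fn": "servo_tool", "kwargs": {
  "plan": [
    [0.5,0.4,0,-0.9,0,0,0],
    [0.5,0.8,0,-1.8,0,-4,0],
    [0.5,0.8,0,-1.8,0,-8,0],
    [0.5,0.8,0,-1.8,0,-12,0],
    [0.5,0.8,0,-1.8,0,-16,0],
    [0.5,0.8,0,-1.8,0,-20,0],
    [0.5,0.8,0,-1.8,0,-24,0],
    [0.5,0.8,0,-1.8,0,-26,0],
    [0.5,0.8,0,-1.8,0,-26,0]
  ]
}}

```text
clock: 10.75
position: [0.5286, -0.0603, 0.1615]
tool_rot: [-3.127, 0.014, 0.085]
force: [-0.6, -0.0, -0.4]
grip_width: 0.0114
finger_force: 58.6
```

```bash
python3 - <<'E'
from h import *
from workcell import bot
s=bot.observe();print(s['position'].round(4),s['tool_rot'].round(4),s['qpos'].round(2))
for n in('scene','side'):
    g=bot.grab_frame(n);c=proj(g,[[.4255,-.0535,.015]])[0];print(n,c)
    hsv=cv2.cvtColor(g['frame'],cv2.COLOR_BGR2HSV);m=((hsv[...,0]>14)&(hsv[...,0]<34)&(hsv[...,1]>85)&(hsv[...,2]>80)).astype(np.uint8)
    u,v=c.astype(int);w=np.zeros_like(m);w[v-70:v+70,u-70:u+70]=1
    k,l,st,cc=cv2.connectedComponentsWithStats(m&w)
    for i in range(1,k):
        if st[i,4]>8: print(cc[i].round(1),st[i],hit(g,cc[i],.02).round(3))
    cv2.imwrite(f'pics/d_{n}.png',cv2.resize(g['frame'][v-37:v+37,u-50:u+50],None,fx=4,fy=4,interpolation=cv2.INTER_CUBIC))
cv2.imwrite('pics/m3.png',np.hstack([cv2.imread('pics/d_scene.png'),cv2.imread('pics/d_side.png')]))
E
```

```text
[ 0.5286 -0.0603  0.1615] [-3.1271  0.0143  0.0845] [ 0.64  0.62 -0.89  1.87  0.57  0.95 -1.99]
scene [314.08403088 221.47208636]
[318.7 218.3] [313 213  12  14  66] [ 0.423 -0.063  0.02 ]
side [250.4915035  201.87750501]
[254.7 199.2] [249 196  12   8  56] [ 0.419 -0.045  0.02 ]
[245.  203.9] [243 198   5  11  39] [ 0.437 -0.064  0.02 ]
```

Emit:
{"fn": "servo_tool", "kwargs": {
  "plan": [
    [0.5,-0.5,-2,0,-0.4,0.4,0],
    [0.5,-1.2,-5,0,-0.83,0.82,0],
    [0.5,-2.2,-8.5,1,-0.83,0.82,0],
    [0.5,-3,-11.5,3,-0.83,0.82,0],
    [0.5,-3.3,-12.3,6,-0.83,0.82,0],
    [0.5,-3.3,-12.3,9,-0.83,0.82,0],
    [0.5,-3.3,-12.3,11,-0.83,0.82,0],
    [0.5,-3.3,-12.3,12,-0.83,0.82,0],
    [0.5,-3.3,-12.3,12,-0.83,0.82,0],
    [0.5,-3.3,-12.3,12,-0.83,0.82,0]
  ]
}}

```text
clock: 11.85
position: [0.4833, 0.0604, 0.0449]
tool_rot: [3.141, -0.002, 0.084]
force: [-0.7, -0.4, -1.4]
grip_width: 0.011
finger_force: 58.6
```

Emit:
{"fn": "servo_tool", "kwargs": {
  "plan": [
    [0.5,0,0,0.3,0,0,0],
    [0.5,0,0,0.6,0,0,0],
    [0.5,0,0,0.9,0,0,0],
    [0.5,0,0,1.1,0,0,0],
    [0.5,0,0,1.3,0,0,0],
    [0.5,0,0,1.5,0,0,0],
    [0.5,0,0,1.6,0,0,0],
    [0.5,0,0,1.6,0,0,0]
  ]
}}

```text
clock: 12.65
position: [0.483, 0.0604, 0.028]
tool_rot: [3.141, -0.001, 0.084]
force: [-0.6, 0.3, -1.0]
grip_width: 0.0113
finger_force: 58.7
```

Emit:
{"fn": "servo_tool", "kwargs": {
  "plan": [
    [0.5,0,0,0.1,0,0,0],
    [0.5,0,0,0.2,0,0,0],
    [0.5,0,0,0.2,0,0,0],
    [2,0,0,0.2,0,0,0],
    [4,0,0,0.2,0,0,0],
    [6,0,0,0.2,0,0,0],
    [8.5,0,0,0.2,0,0,0],
    [8.5,0,0,0.2,0,0,0],
    [8.5,0,0,-1,0,0,0],
    [8.5,0,0,-4,0,0,0]
  ]
}}

```text
clock: 13.65
position: [0.4819, 0.0604, 0.0678]
tool_rot: [3.141, 0.002, 0.085]
force: [0.0, -0.5, 1.2]
grip_width: 0.0849
finger_force: 0.0
```

```bash
python3 -c "
from workcell import bot
s=bot.observe();print(s['position'],s['qpos'].round(2),s['grip_width'])"
```

```text
[0.48187423 0.06044004 0.06782331] [ 0.3   0.67 -0.74  2.06  0.72  0.69 -2.4 ] 0.08491574687475448
```

Emit:
{"fn": "servo_tool", "kwargs": {
  "plan": [
    [8.5,0,0,-4,0,0,0],
    [8.5,0,0,-8,0,0,-5],
    [8.5,0,0,-12,0,0,-13],
    [8.5,-1,2,-16,0,0,-21],
    [8.5,-2,5,-19,0,0,-29],
    [8.5,-3,8,-20,0,0,-37],
    [8.5,-4,11,-20,0,0,-45],
    [8.5,-5,14,-20,0,0,-53],
    [8.5,-5.5,16,-20,0,0,-61],
    [8.5,-5.7,17.5,-20,0,0,-69]
  ]
}}

```text
clock: 14.65
position: [0.4398, -0.1202, 0.269]
tool_rot: [3.141, 0.002, 1.293]
force: [1.3, 0.6, -0.2]
grip_width: 0.085
finger_force: 0.0
```

Emit:
{"fn": "servo_tool", "kwargs": {
  "plan": [
    [8.5,0,0,0,0,0,-8],
    [8.5,0,0,0,0,0,-16],
    [8.5,0,0,0,0,0,-24],
    [8.5,0,0,0,0,0,-32],
    [8.5,0,0,0,0,0,-40],
    [8.5,0,0,0,0,0,-48],
    [8.5,0,0,0,0,0,-56],
    [8.5,0,0,0,0,0,-64],
    [8.5,0,0,0,0,0,-72],
    [8.5,0,0,0,0,0,-80]
  ]
}}

```text
clock: 15.65
position: [0.4403, -0.1185, 0.2689]
tool_rot: [-3.14, 0.001, 2.691]
force: [0.4, 0.2, -0.4]
grip_width: 0.0847
finger_force: 0.0
```

Emit:
{"fn": "servo_tool", "kwargs": {
  "plan": [
    [8.5,0,0,0,0,0,-8],
    [8.5,0,0,0,0,0,-16],
    [8.5,0,0,0,0,0,-24],
    [8.5,0,0,0,0,0,-30],
    [8.5,0,0,0,0,0,-30],
    [8.5,0,0,0,0,0,-30]
  ]
}}

```text
clock: 16.25
position: [0.4405, -0.1186, 0.2687]
tool_rot: [-3.14, 0.001, -3.078]
force: [0.8, -0.1, 0.7]
grip_width: 0.0848
finger_force: 0.0
```

```bash
python3 - <<'E'
from h import *
s,f=snap('w5');print(s['position'],s['tool_rot'],s['qpos'].round(2),s['qd'].round(3))
u,v=proj(f,[[.4625,-.1665,.07]],s)[0].astype(int);print(u,v)
M=np.zeros((600,800,3),np.uint8)
def put(im,x0,y0,x1,y1,k,X,Y):
    c=cv2.resize(im[y0:y1,x0:x1],None,fx=k,fy=k,interpolation=cv2.INTER_CUBIC)
    for a in range(-(-x0//10)*10,x1,10):
        for b in range(-(-y0//10)*10,y1,10): cv2.circle(c,(int((a-x0+.5)*k),int((b-y0+.5)*k)),1,(0,0,255) if a%50 and b%50 else (0,255,0),-1)
    M[Y:Y+c.shape[0],X:X+c.shape[1]]=c
put(f['frame'],u-60,v-60,u+60,v+60,5,0,0)
t=proj(f,[[.425,-.054,.03]],s)[0].astype(int);print(t)
x0=int(np.clip(t[0]-33,0,493));y0=int(np.clip(t[1]-33,0,353));put(f['frame'],x0,y0,x0+66,y0+66,3,600,0)
t=proj(f,[[.45,.06,.03]],s)[0].astype(int);print(t)
x0=int(np.clip(t[0]-33,0,493));y0=int(np.clip(t[1]-60,0,300));put(f['frame'],x0,y0,x0+66,y0+120,3,600,210)
cv2.imwrite('pics/m4.png',M)
E
```

```text
[ 0.44051567 -0.11855861  0.26865892] [-3.14014606e+00  7.53838948e-04 -3.07816418e+00] [ 1.2   0.59 -1.48  1.94  0.63  1.22  1.12] [-0.002  0.003  0.003 -0.001  0.005 -0.004 -0.008]
233 207
[332 174]
[416 201]
```

View pics/m4.png

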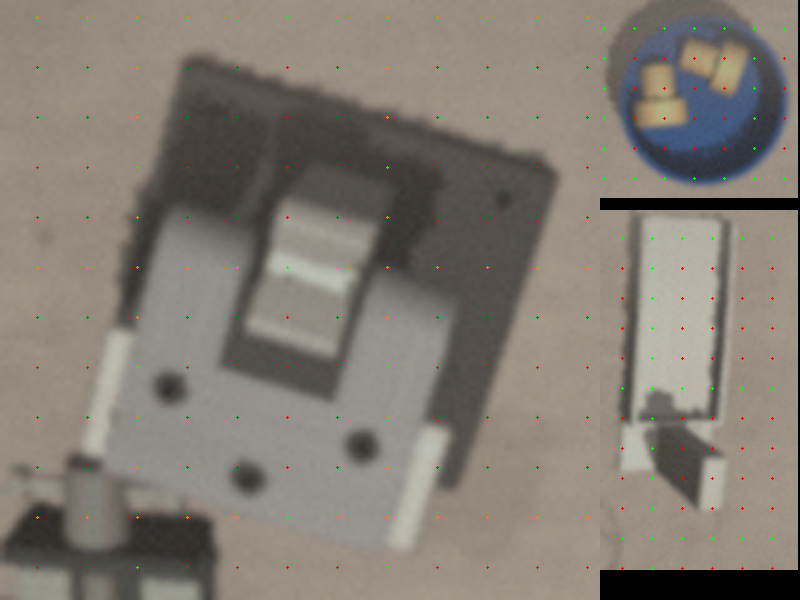

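The picture shows both caps lying in the tub, the tray standing upright, and the jig's gap clearly, with corners at (222,365) and (335,400) and the V line at (312,275). I'll fit the jig pose to both views.

```bash
cat > jig.py <<'E'
from h import *
s1,f1=pickle.load(open('w1.pkl','rb'));s5,f5=pickle.load(open('w5.pkl','rb'))
J=lambda x,y:(222+(x-560)/3-.5,62+(y-325)/3-.5); K=lambda x,y:(173+x/5-.5,147+y/5-.5)
# local (x or index of unknown, y sign*val or 'h', z), pixel
def model(p):
    x,y,a,xh,yh,xm,xg,xp=p
    L5=[[xh,-yh,.08],[xh,yh,.08],[xm,0,.08],[xg,-.013,.08],[xg,.013,.08],[0,0,.056],[-.03,-.05,.01],[-.03,.05,.01],[xp,-.033,.08],[xp,.033,.08]]
    L1=[[xg,.013,.08],[xg,-.013,.08],[0,0,.056],[xp,.033,.08],[xp,-.033,.08]]
    w=lambda L:Ro.from_euler('z',a).apply(np.array(L))+[x,y,0]
    return proj(f5,w(L5),s5),proj(f1,w(L1),s1)
o5=np.array([K(*q) for q in[(170,388),(362,447),(248,480),(222,365),(335,400),(312,275),(190,57),(557,168),(105,470),(390,545)]])
o1=np.array([J(*q) for q in[(623,433),(686,445),(650,477),(585,347),(755,385)]])
for use in(3,1,2):
    def r(p):
        a,b=model(p);return np.r_[((a-o5)*(use&1)).ravel(),((b-o1)*((use&2)>0)).ravel(),(p-p0)[3:]*10]
    p0=np.array([.4625,-.1665,.25,.03,.02,.045,.02,.05])
    R=least_squares(r,p0,loss='soft_l1',f_scale=1);print(use,R.x.round(4),R.cost.round(2))
    a,b=model(R.x);print((a-o5).round(1).tolist(),(b-o1).round(1).tolist()) if use==3 else 0
E
python3 jig.py
```

```text
3 [ 0.4584 -0.1661 -0.2284  0.0278  0.022   0.043   0.0192  0.0498] 8.87
[[0.3, 0.4], [0.5, -0.2], [0.7, 0.1], [-0.4, 0.1], [-0.0, -0.2], [0.3, -0.5], [-2.3, 1.2], [0.6, 1.1], [-0.3, -0.8], [-0.6, 0.8]] [[0.0, -0.2], [0.2, 0.2], [-0.3, 3.2], [2.1, 1.1], [-0.6, -0.5]]
1 [ 0.4576 -0.166  -0.2275  0.0286  0.022   0.0438  0.02    0.0504] 3.87
2 [ 0.4625 -0.1665 -0.24    0.03    0.02    0.045   0.0151  0.046 ] 2.05
```

Emit:
{"fn": "servo_tool", "kwargs": {
  "plan": [
    [8.5,-0.6,3,0,0,0,0],
    [8.5,-1.2,7,0,0,0,0],
    [8.5,-1.8,11,0,0,0,0],
    [8.5,-2.4,15,2,0,0,0],
    [8.5,-3,19,4,0,0,0],
    [8.5,-3.6,23,7,0,0,0],
    [8.5,-4.2,27,10,0,0,-0.4],
    [8.5,-4.6,29.5,13,0,0,-0.8],
    [8.5,-4.6,29.5,13,0,0,-0.8],
    [8.5,-4.6,29.5,13,0,0,-0.8]
  ]
}}

```text
clock: 17.3
position: [0.4666, 0.1794, 0.1378]
tool_rot: [-3.141, -0.0, -3.061]
force: [-0.4, -0.7, -0.2]
grip_width: 0.0852
finger_force: 0.0
```

```bash
python3 - <<'E'
from h import *
s,f=snap('w6');print(s['position'].round(4),s['tool_rot'].round(4),s['qpos'].round(2))
print(proj(f,[[.468,.179,.058],[.4805,.18,.058],[.4555,.178,.058],[.468,.185,.058],[.468,.173,.058]],s).round(1).tolist())
u,v=proj(f,[[.47,.179,.03]],s)[0].astype(int)
x0,y0=max(u-66,0),max(min(v-50,320),0);print(x0,y0)
c=cv2.resize(f['frame'][y0:y0+100,x0:x0+132],None,fx=6,fy=6,interpolation=cv2.INTER_CUBIC);cv2.imwrite('pics/m5.png',c)
E
```

```text
[0.4666 0.1794 0.1378] [-3.1406e+00 -4.0000e-04 -3.0610e+00] [ 0.33  0.73 -1.16  1.97  0.82  1.01  0.42]
[[277.5, 227.0], [277.5, 243.3], [277.6, 210.2], [285.8, 227.7], [269.2, 226.4]]
211 168
```

```bash
python3 - <<'E'
from h import *
s,f=pickle.load(open('w6.pkl','rb'))
g=cv2.GaussianBlur(cv2.cvtColor(f['frame'],cv2.COLOR_BGR2GRAY),(3,3),0)[200:256,255:300]
print(g[::4,::3])
for t in(150,165,180):
    n,l,st,c=cv2.connectedComponentsWithStats((g>t).astype(np.uint8));i=l[27,22]
    k=[j for j in range(1,n) if 150<st[j,4]<1200]
    for j in k:
        r=cv2.minAreaRect(np.argwhere(l==j)[:,::-1].astype(np.float32));p=np.array(r[0])+[255,200];print(t,st[j],r,p,hit(f,p,.058,s).round(4))
E
```

```text
[[153 155 156 151  99  90  86  86  87  86 102 156 159 159 159]
 [157 157 158 156 134  93  86  87  86  85  95 157 162 160 161]
 [157 158 158 159 122  94 120 124 123 125 121 152 161 161 161]
 [159 158 159 159 120 113 180 190 193 196 180 151 161 160 161]
 [157 158 157 159 122 110 179 192 195 197 179 152 161 160 161]
 [158 159 159 161 157 117 181 193 193 196 181 153 162 163 162]
 [144 158 160 160 161 150 176 192 197 197 183 155 163 162 163]
 [ 73 121 156 156 158 149 178 195 197 197 181 153 159 160 161]
 [110 145 157 157 159 150 179 194 194 197 184 154 159 160 160]
 [159 158 159 158 160 150 175 195 197 197 183 154 162 161 161]
 [158 159 159 159 154 149 176 195 196 196 181 152 159 159 159]
 [158 159 162 161 122 158 163 169 167 165 163 162 147 159 158]
 [159 160 161 160 125 158 159 160 161 161 162 161 148 160 159]
 [157 157 157 159 151 154 156 158 158 158 159 159 149 160 160]]
165 [ 18  10  14  35 461] ((24.5, 27.0), (34.0, 13.0), 90.0) [279.5 227. ] [0.4679 0.1804 0.058 ]
180 [ 18  11  13  32 378] ((24.0, 26.5), (31.0, 12.0), 90.0) [279.  226.5] [0.4675 0.18   0.058 ]
```

Emit:
{"fn": "servo_tool", "kwargs": {
  "plan": [
    [8.5,-0.1,0.05,2.5,0,0,0],
    [8.5,-0.1,0.05,5.5,0,0,0],
    [8.5,-0.1,0.05,8,0,0,0],
    [8.5,-0.1,0.05,10,0,0,0],
    [8.5,-0.1,0.05,11.1,0,0,0],
    [8.5,-0.1,0.05,11.1,0,0,0],
    [5,-0.1,0.05,11.1,0,0,0],
    [3,-0.1,0.05,11.1,0,0,0],
    [2,-0.1,0.05,11.1,0,0,0],
    [1.5,-0.1,0.05,11.1,0,0,0]
  ],
  "force": 60
}}

```text
clock: 18.35
position: [0.4685, 0.1791, 0.0275]
tool_rot: [-3.141, 0.002, -3.061]
force: [-0.4, 0.1, -1.0]
grip_width: 0.0276
finger_force: 0.0
```

Emit:
{"fn": "servo_tool", "kwargs": {
  "plan": [
    [0.8,0,0,0,0,0,0],
    [0.5,0,0,0,0,0,0],
    [0.5,0,0,0,0,0,0],
    [0.5,0,0,0,0,0,0],
    [0.5,0,0,0,0,0,0],
    [0.5,0,0,-0.3,0,0,0],
    [0.5,0,0,-1,0,0,0],
    [0.5,0,0,-2,0,0,0],
    [0.5,0,0,-3,0,0,0]
  ],
  "force": 60
}}

```text
clock: 19.25
position: [0.4681, 0.1792, 0.058]
tool_rot: [-3.141, 0.001, -3.061]
force: [0.0, 0.1, -2.1]
grip_width: 0.0108
finger_force: 59.5
```

```bash
python3 -c "
from workcell import bot
s=bot.observe();print(s['position'],s['qpos'].round(2),s['tool_rot'])"
```

```text
[0.46813934 0.17923162 0.05795714] [ 0.25  0.84 -1.04  2.01  0.97  0.9   0.3 ] [-3.14067324e+00  8.71058708e-04 -3.06102853e+00]
```

Emit:
{"fn": "servo_tool", "kwargs": {
  "plan": [
    [0.5,0,0,-2,0,0,0],
    [0.5,0,0,-4.5,0,0,0],
    [0.5,0.2,-1,-7,0,0,0],
    [0.5,0.7,-3,-8.2,0,0,1],
    [0.5,1.4,-6,-8.2,0,0,3],
    [0.5,2.1,-9,-8.2,0,0,5],
    [0.5,2.8,-12,-8.2,0,0,7],
    [0.5,3.5,-15,-8.2,0,0,9],
    [0.5,4.2,-18,-8.2,0,0,11],
    [0.5,4.8,-20,-8.2,0,0,13]
  ]
}}

```text
clock: 20.25
position: [0.4358, -0.026, 0.1397]
tool_rot: [-3.14, 0.001, 2.992]
force: [0.1, 0.5, -1.5]
grip_width: 0.0109
finger_force: 59.6
```

Emit:
{"fn": "servo_tool", "kwargs": {
  "plan": [
    [0.5,0,-2,0,0,0,1],
    [0.5,-0.1,-4.5,0,0,0,2],
    [0.5,-0.15,-7,0,0,0,3],
    [0.5,-0.2,-9.5,0,0,0,4],
    [0.5,-0.3,-11.5,0,0,0,4.5],
    [0.5,-0.3,-12.7,0,0,0,4.5],
    [0.5,-0.3,-13.2,0,0,0,4.5],
    [0.5,-0.3,-13.2,0,0,0,4.5],
    [0.5,-0.3,-13.2,0,0,0,4.5]
  ]
}}

```text
clock: 21.15
position: [0.4202, -0.1541, 0.1395]
tool_rot: [-3.141, 0.001, 2.918]
force: [-0.3, 0.4, -1.2]
grip_width: 0.0114
finger_force: 59.6
```

```bash
python3 - <<'E'
from h import *
from workcell import bot
s,f=snap('w7');print(s['position'].round(4),s['tool_rot'].round(4),s['qpos'].round(2),s['force'].round(1))
g=bot.grab_frame('scene');h=bot.grab_frame('side');pickle.dump((s,g,h),open('g7.pkl','wb'))
M=np.zeros((600,800,3),np.uint8)
def put(im,c,hw,hh,k,X,Y):
    u,v=[int(q) for q in c];u=min(max(u,hw),560-hw);v=min(max(v,hh),420-hh)
    a=cv2.resize(im[v-hh:v+hh,u-hw:u+hw],None,fx=k,fy=k,interpolation=cv2.INTER_CUBIC);M[Y:Y+a.shape[0],X:X+a.shape[1]]=a;print(u-hw,v-hh,k)
J=[[.452,-.165,.09]]
put(g['frame'],proj(g,J)[0],40,37,5,0,0);put(h['frame'],proj(h,J)[0],40,37,5,400,0);put(f['frame'],proj(f,J,s)[0],160,45,2.5,0,372)
cv2.imwrite('pics/m6.png',M)
E
```

```text
[ 0.4202 -0.1541  0.1395] [-3.1412e+00  1.4000e-03  2.9177e+00] [ 1.08  0.65 -1.17  2.1   0.77  0.92  0.82] [-0.3  0.4 -1.2]
307 125 5
157 146 5
113 241 2.5
```

View pics/m6.png

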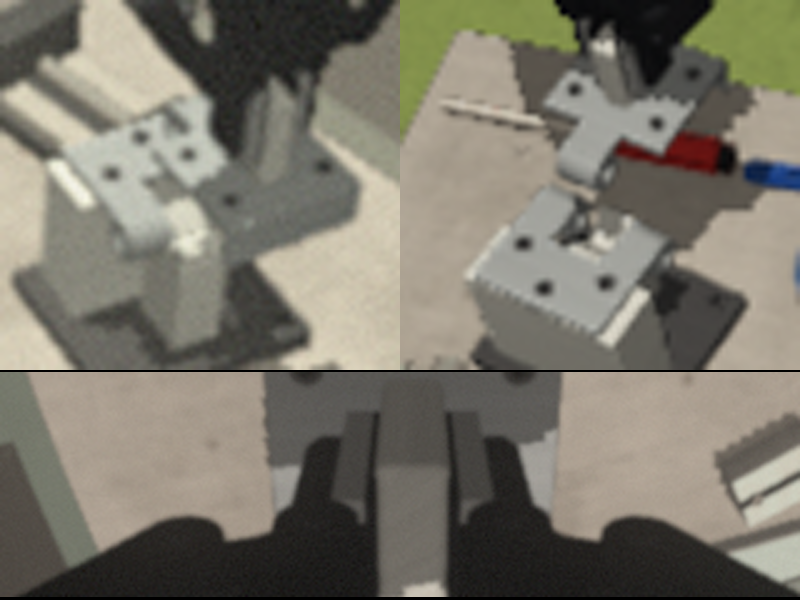

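The last picture shows the leaf level above the jig, with its barrel at about (585,165) in the side crop, just over the gap at about (598,230). I'll compare predicted and observed pixels for both parts.

```bash
python3 - <<'E'
from h import *
s,g,h=pickle.load(open('g7.pkl','rb'))
F=Ro.from_matrix(toolR(s))
leaf=lambda L:F.apply(np.c_[-np.array(L)[:,0],np.array(L)[:,1],-(np.array(L)[:,2]-.027)])+s['position']
jig=lambda L:Ro.from_euler('z',-.228).apply(np.array(L))+[.458,-.166,0]
SC=lambda q:((q-[307,125]+.5)*5).round(0).tolist(); SI=lambda q:((q-[157,146]+.5)*5+[400,0]).round(0).tolist()
L=[[.026,-.03,.02],[.026,.03,.02],[-.03,.03,.02],[-.03,-.03,.02],[.04,0,.02],[.05,.01,.01],[.05,-.01,.01]]
J=[[.05,-.033,.08],[.05,.033,.08],[.0195,-.013,.08],[.0195,.013,.08],[-.03,.05,.01],[-.03,-.05,.01],[0,.033,.08]]
print('leaf side',SI(proj(h,leaf(L))));print('jig side',SI(proj(h,jig(J))))
print('leaf scene',SC(proj(g,leaf(L))));print('jig scene',SC(proj(g,jig(J))))
w=leaf([[.04,0,.01]])[0];print(w, Ro.from_euler('z',.228).apply(w-[.458,-.166,.07]))
# local scale: px per mm along jig y in side
a=proj(h,jig([[0,0,.08],[0,.01,.08],[.01,0,.08]]));print((a[1]-a[0])*.5,(a[2]-a[0])*.5)
E
```

```text
leaf side [[543.0, 98.0], [662.0, 148.0], [729.0, 57.0], [613.0, 10.0], [584.0, 146.0], [596.0, 185.0], [556.0, 169.0]]
jig side [[476.0, 269.0], [602.0, 325.0], [552.0, 235.0], [602.0, 256.0], [749.0, 289.0], [574.0, 213.0], [663.0, 240.0]]
leaf scene [[283.0, 102.0], [152.0, 148.0], [230.0, 235.0], [364.0, 186.0], [199.0, 104.0], [162.0, 117.0], [204.0, 102.0]]
jig scene [[199.0, 109.0], [64.0, 155.0], [197.0, 165.0], [143.0, 184.0], [115.0, 407.0], [317.0, 331.0], [125.0, 227.0]]
[ 0.45924816 -0.16301657  0.12251967] [0.00054151 0.00318834 0.05251967]
[1.88191796 0.81351354] [-1.22173756  1.63254962]
```

Emit:
{"fn": "servo_tool", "kwargs": {
  "plan": [
    [0.5,0,0,0.5,0,0,0],
    [0.5,0,0,1.2,0,0,0],
    [0.5,0,0,1.9,0,0,0],
    [0.5,0,0,2.3,0,0,0],
    [0.5,0,0,2.5,0,0,0],
    [0.5,0,0,2.5,0,0,0],
    [0.5,0,0,2.5,0,0,0]
  ]
}}

```text
clock: 22.0
position: [0.4201, -0.155, 0.1144]
tool_rot: [-3.141, 0.001, 2.917]
force: [-0.1, 0.3, -1.5]
grip_width: 0.0109
finger_force: 59.6
```

```bash
cat > rel.py <<'E'
from h import *
from workcell import bot
s=bot.observe();F=Ro.from_matrix(toolR(s));w=F.apply([[-.04,0,.017]])[0]+s['position']
print(s['position'].round(4),s['tool_rot'].round(4),s['force'].round(1),'rel mm',(Ro.from_euler('z',.228).apply(w-[.458,-.166,.07])*1e3).round(1),'q',s['qpos'].round(2))
E
python3 rel.py
```

```text
[ 0.4201 -0.155   0.1144] [-3.1409e+00  1.2000e-03  2.9167e+00] [-0.1  0.3 -1.5] rel mm [ 0.6  2.3 27.4] q [ 1.05  0.68 -1.12  2.12  0.83  0.88  0.77]
```

Emit:
{"fn": "servo_tool", "kwargs": {
  "plan": [
    [0.5,0,-0.23,0,0,0,0],
    [0.5,0,-0.23,0,0,0,0],
    [0.5,0,-0.23,0.2,0,0,0],
    [0.5,0,-0.23,0.4,0,0,0],
    [0.5,0,-0.23,0.6,0,0,0],
    [0.5,0,-0.23,0.8,0,0,0],
    [0.5,0,-0.23,1.0,0,0,0],
    [0.5,0,-0.23,1.2,0,0,0],
    [0.5,0,-0.23,1.2,0,0,0]
  ]
}}

```text
clock: 22.9
position: [0.4195, -0.1572, 0.102]
tool_rot: [-3.141, 0.001, 2.917]
force: [-0.5, 0.7, -1.4]
grip_width: 0.0113
finger_force: 59.6
```

```bash
python3 rel.py
```

```text
[ 0.4195 -0.1572  0.102 ] [-3.1410e+00  8.0000e-04  2.9167e+00] [-0.5  0.7 -1.4] rel mm [ 0.5 -0.  15.1] q [ 1.03  0.7  -1.1   2.12  0.86  0.86  0.75]
```

Emit:
{"fn": "servo_tool", "kwargs": {
  "plan": [
    [0.5,0,0,0.2,0,0,0],
    [0.5,0,0,0.4,0,0,0],
    [0.5,0,0,0.6,0,0,0],
    [0.5,0,0,0.8,0,0,0],
    [0.5,0,0,0.95,0,0,0],
    [0.5,0,0,1.05,0,0,0],
    [0.5,0,0,1.15,0,0,0],
    [0.5,0,0,1.15,0,0,0]
  ]
}}

```text
clock: 23.7
position: [0.4195, -0.1572, 0.0907]
tool_rot: [-3.141, 0.001, 2.917]
force: [0.0, -0.2, -1.6]
grip_width: 0.0113
finger_force: 59.6
```

```bash
python3 rel.py
```

```text
[ 0.4195 -0.1572  0.0907] [-3.1410e+00  1.0000e-03  2.9167e+00] [ 0.  -0.2 -1.6] rel mm [ 0.6 -0.   3.7] q [ 1.02  0.72 -1.08  2.13  0.89  0.84  0.73]
```

Emit:
{"fn": "servo_tool", "kwargs": {
  "plan": [
    [0.5,0,0,0.05,0,0,0],
    [0.5,0,0,0.1,0,0,0],
    [0.5,0,0,0.15,0,0,0],
    [0.5,0,0,0.2,0,0,0],
    [0.5,0,0,0.25,0,0,0],
    [0.5,0,0,0.25,0,0,0]
  ]
}}

```text
clock: 24.3
position: [0.4195, -0.1573, 0.0882]
tool_rot: [-3.141, 0.001, 2.917]
force: [-0.1, -0.5, -2.7]
grip_width: 0.0112
finger_force: 59.6
```

Emit:
{"fn": "servo_tool", "kwargs": {
  "plan": [
    [0.5,0,0,0.04,0,0,0],
    [0.5,0,0,0.08,0,0,0],
    [0.5,0,0,0.12,0,0,0],
    [0.5,0,0,0.12,0,0,0],
    [0.5,0,0,0.12,0,0,0]
  ]
}}

```text
clock: 24.8
position: [0.4195, -0.1573, 0.0873]
tool_rot: [-3.141, 0.001, 2.917]
force: [-2.6, 0.3, 5.4]
grip_width: 0.0112
finger_force: 60.9
```

Emit:
{"fn": "servo_tool", "kwargs": {
  "plan": [
    [0.5,0.03,0,0.02,0,0,0],
    [0.5,0.06,0,0.04,0,0,0],
    [0.5,0.06,0,0.04,0,0,0],
    [0.5,0.06,0,0.04,0,0,0],
    [0.5,0.06,0,0.04,0,0,0]
  ]
}}

```text
clock: 25.3
position: [0.4194, -0.1572, 0.0871]
tool_rot: [-3.141, 0.002, 2.917]
force: [-1.8, 0.5, 8.8]
grip_width: 0.0114
finger_force: 61.3
```

```bash
python3 rel.py; python3 - <<'E'
from h import *
from workcell import bot
# final check of caps/tub: yellow blobs, numeric
for n in('scene','side'):
    g=bot.grab_frame(n);hsv=cv2.cvtColor(g['frame'],cv2.COLOR_BGR2HSV);m=((hsv[...,0]>14)&(hsv[...,0]<34)&(hsv[...,1]>85)&(hsv[...,2]>80)).astype(np.uint8)
    u,v=proj(g,[[.4255,-.0535,.015]])[0].astype(int);w=np.zeros_like(m);w[v-25:v+25,u-25:u+25]=1
    k,l,st,c=cv2.connectedComponentsWithStats(m&w);print(n,[(c[i].round(1).tolist(),int(st[i,4])) for i in range(1,k) if st[i,4]>8])
E
```

```text
[ 0.4194 -0.1572  0.0871] [-3.1406e+00  2.1000e-03  2.9167e+00] [-1.8  0.5  8.8] rel mm [ 0.5 -0.   0.1] q [ 1.01  0.72 -1.07  2.13  0.9   0.84  0.72]
scene [([319.4, 220.6], 37)]
side [([254.9, 199.1], 58), ([243.8, 203.3], 64)]
```

Emit:
{"fn": "servo_tool", "kwargs": {
  "plan": [
    [0.5,0,0,0,0,0,0],
    [0.5,0,0,-0.02,0,0,0],
    [0.5,0,0,-0.03,0,0,0],
    [0.5,0,0,-0.03,0,0,0],
    [0.5,0,0,-0.03,0,0,0],
    [0.5,0,0,-0.03,0,0,0]
  ],
  "force": 90
}}

```text
clock: 26.0
position: [0.4194, -0.1572, 0.0872]
tool_rot: [-3.141, 0.002, 2.917]
force: [0.3, -0.5, 6.0]
grip_width: 0.0106
finger_force: 88.9
```

```bash
python3 rel.py; python3 - <<'E'
from workcell import bot
print(bot.observe()['qd'].round(3)); print(bot.job_done())
E
```

```text
[ 0.4194 -0.1572  0.0872] [-3.1409e+00  1.9000e-03  2.9166e+00] [ 0.3 -0.5  6. ] rel mm [ 0.4 -0.   0.3] q [ 1.01  0.72 -1.07  2.13  0.9   0.84  0.72]
[-0.    -0.     0.    -0.001 -0.001  0.001 -0.002]
the job is handed in; nothing more can be done
None
```

Job handed in at about 26 s: both caps are in the tub, the empty tray stands upright on the worktop, and the leaf is still gripped level in the V-rest, its hole within about 0.5 mm of the hinge line by my estimate (jig pose good to 1–2 mm); the job-done call returned no verdict.

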